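# Clear the bolted wire-reel rack

### The job

Draw back the rack's barrel bolt: lift its handle out of the notch, slide it all the way and let the handle drop fully into the other notch. Take every wire reel off its post and set it down inside the tray, each on the tray's floor and none on top of another. Then bolt the empty rack again, with the keeper bar back over the posts and the handle fully down in its first notch, and leave the other things on the bench alone.

Things in the scene. Friction and masses are not known exactly. Their poses are not given: they have to be found in the camera images.
- rack: Fixed grey reel rack. Origin on the bench, midway along its row of four steel posts; x points away from the bolt side (roughly away from the robot), y along the row, z up. Base plate 12 mm thick. Posts 16 mm thick at y = -153, -51, 51, 153 mm (x = 0), tops 75 mm above the bench. On the -x side at y = 0 a barrel bolt lies along x; its rod carries the keeper bar.
- bolt_axis (a point): Fixed point on the bolt's axis, above the rack's origin and 86 mm above the bench; axes as the rack's. The bolt's pedestal is 30 mm wide, from x = -183 to -77 mm. The rod stands out up to 270 mm on the -x side when drawn back.
- keeper (a joint): Slide of bolt and keeper bar, m. 0 = bolted: the bar (20 mm wide in x, 390 mm long in y, 81 to 91 mm above the bench) lies over the four posts and no reel comes off. 0.070 = drawn fully back to the rack's -x: the bar lies at x = -70 mm, clear of the reels. About 1 N of friction; stays where it is left.
- handle (a joint): Turn of the bolt handle about the bolt's axis, rad. 0 = level, fully down in a notch, pointing to the rack's +y; grows as it is lifted, up to 1.2. Released, it falls by its own weight. It must be above about 0.6 to slide past the notched plate; let down between the notches it rests on the plate at about 0.4 to 0.5.
- notch_front (a point): Middle of the front notch (bolt at 0), at rack x = -95, y = 31, 86 mm above the bench; fixed, axes as the rack's. The other notch (bolt at 0.070) lies 70 mm further to -x. Both are 17 mm wide in x, open upwards, in an upright plate at y = 28 to 34 mm whose top is 94 mm above the bench; the handle is 10 mm thick there.
- handle_grip (a point): Middle of the handle's round grip sleeve (15 mm thick, from 40 to 80 mm from the bolt's axis). With bolt value s and handle angle a it lies in the rack's frame at x = -95 mm - s, y = 58 mm cos a, z = 86 mm + 58 mm sin a. It can be pinched from above, fingers either side of it in the rack's x.
- tray: Loose flat grey tray, 260 x 260 mm outside, 30 mm high, walls and floor 5 mm thick, 1.2 kg. Origin at the centre of its underside, z up.
- reel1: Wire reel 1 of up to four alike (may be absent): 64 mm diameter, 50 mm long, bore 24 mm, copper winding between grey flanges, 0.2 to 0.45 kg. Origin at its middle, on its axis; z along its axis. It starts upright on one of the rack's posts, its lower end on the 12 mm base plate.
- reel2: Wire reel 2 of up to four alike (may be absent): 64 mm diameter, 50 mm long, bore 24 mm, copper winding between grey flanges, 0.2 to 0.45 kg. Origin at its middle, on its axis; z along its axis. It starts upright on one of the rack's posts, its lower end on the 12 mm base plate.
- reel3: Wire reel 3 of up to four alike (may be absent): 64 mm diameter, 50 mm long, bore 24 mm, copper winding between grey flanges, 0.2 to 0.45 kg. Origin at its middle, on its axis; z along its axis. It starts upright on one of the rack's posts, its lower end on the 12 mm base plate.
- reel4: Wire reel 4 of up to four alike (may be absent): 64 mm diameter, 50 mm long, bore 24 mm, copper winding between grey flanges, 0.2 to 0.45 kg. Origin at its middle, on its axis; z along its axis. It starts upright on one of the rack's posts, its lower end on the 12 mm base plate.
- padlock: Bystander: the brass padlock, 45 x 50 x 22 mm, lying flat. Origin at the middle of its underside.
- carton: Bystander: a cardboard carton 70 x 110 x 50 mm. Origin at the middle of its underside.
- driver: Bystander: a screwdriver lying flat. Origin on the bench under the screwdriver.

How it is judged:
By the outcome, as a careful person would: the job done as asked, in the order asked, and still so for the second after the job is handed in, with the robot touching nothing.
Of reel1, reel2, reel3, reel4 only 2 to 4 are there at a start; the rules pass over those that are not, and their reading is None.
At some moment in a run one of tray may be knocked a few centimetres aside while the robot is not near it.
Once in a run the grip may slacken for a moment while it holds something.
It also fails if it takes over 210 s, if anything falls off the work surface, if the arm or the gripper's body presses on something with over 40 N, if the wrist force passes 120 N, or if a joint passes its speed limit or range.

### The arm

A 6-joint arm with a two-finger parallel gripper is mounted at the origin on the work surface. World frame = base frame: x ahead of the robot, y to its left, z up, the work surface at z = 0. Lengths are in m, angles in rad, forces in N, time in s.
With the tool pointing down it reaches from about 0.375 to 0.9 m from the base axis. Payload 3.1 kg.
Tool frame: the origin (TCP) lies between the finger pads; the fingertips stand 14 mm ahead of it and the grasp point (between the pads) lies 5 mm behind it (robot.finger_overhang is the distance from the TCP to the fingertips, in m); z points along the fingers, y is the line along which they close (so a half turn about z gives the same grasp; the last joint's range is limited). The gripper opens to 87 mm and grips with 3 to 60 N. Pads are 19 mm wide; open, the fingers measure 117 mm over their backs; the gripper's body (75 mm by 190 mm) begins 51 mm behind the grasp point.
Start: joints at [1.032, 0.527, 1.433, -0, 1.181, -0.178], TCP at [0.221, 0.585, 0.237] pointing down, gripper open.
Joint ranges: [-3.08, 3.08], [-0.75, 2.2], [0.22, 2.44], [-1.43, 4.57], [0, 2.65], [-2.85, 2.85]. Speed limits (rad/s): [2.79, 2.79, 3.14, 3.14, 3.14, 3.14].

### API

Orientations are given as a unit quaternion [x, y, z, w].
In Python, from rig import monitor, cams, workorder, robot gives the robot as it stands.
- The arm moves only by the tool send_rows, never from a script. Its argument "moves" is one flat list of numbers, 7 for each row, row after row: the opening, from 0 (shut) to 1 (fully open), then the shift along the world's x, y, z in cm, then the turn, a rotation vector about the world's x, y, z in rad. A call has 1 to 5 rows; each row is the pose to reach, as a shift and turn from the pose commanded when the call began; what a row does not reach only later rows make up. A row lasts 1/12 s, in which the tool goes at most 41.7 mm and 7.16 degrees, less where a joint would pass 70% of its speed; a pose out of reach is approached as far as the arm can. A call with a gripper value outside its range is refused whole. The fingers move at their own pace and stop on an object; "grip_force" is the grip in N (left out, the last holds). Time passes only in rows, so rows that repeat a pose let the fingers close. It gives the time, the measured TCP pose, the force, the opening and the grip force at its end, in the units of the state.
- monitor.get_obs(): the state, without advancing time (a new reading comes with each control period).
- cams.camera(name): name is "scene" or "top" or "wrist"; returns a dict with "pixels" (384x512x3 uint8, blue, green, red), "range_z" (384x512 float32, m along the optical axis (not along the pixel's ray), 0 where there is no reading), "fovy" (degrees; the focal length in pixels is half the picture's height over the tangent of half this angle, whatever the lens; pixels are square), "cx", "cy" (the principal point, pixels), "dist_coeffs" ([k1, k2, p1, p2, k3] as OpenCV has them; the pictures are not rectified), "rvec" (rotation vector, rad) and "tvec" (3), from world to camera coordinates, as OpenCV has them; the wrist camera has in their place "hand_eye" (4x4, takes a point from camera to tool coordinates, whose origin is the TCP and whose axes are the flange's). Camera axes: x right, y down, z forward; pixel columns grow to the right and rows downward; lengths in m; the calibration is good to about 2 mm. A picture is of the moment at which its call begins: read the wrist's pose just before it.
- workorder.hand_in(): hands the job in; it is judged then, once.
The state is a dict: "time": time; "q": joint angles; "joint_velocities": joint speeds; "joint_torque": joint torques, N m; "position": TCP position; "tool_rot": TCP orientation; "ft_force": force on the tool from outside, world axes, zero at the start; "moment": the same for the moment, N m; "grip_width": finger opening in m; "grip_force": force on a finger pad.
Only numpy, scipy, OpenCV 4.12 (cv2) and the standard library are available. Lean on these libraries where they do the work, as an engineer would, in place of code of your own. Each camera call takes 0.05 s, during which the arm holds its last target. There are 200 camera calls.

## Working session

There is one attempt and no reset: what is moved stays moved. The work goes in short steps, Python scripts to look and compute and a tool call to move; the robot and the scene stay as the last step left them, time stands still between calls to the robot, and variables do not carry over. Pictures are saved under pics/ and viewed, at most 14 in all, crops included, and the job is handed in when it is done.

Besides the shell and the picture viewer there is one more tool, called after "Emit:" by a JSON object that holds its "api" and its "payload", one argument or row to a line. send_rows: Moves the arm, as the interface text tells. Its arguments: {"type":"object","properties":{"moves":{"type":"array","items":{"type":"number"}},"grip_force":{"type":"number"}},"required":["moves"]}

```bash
ls; mkdir -p pics; cat > h.py <<'E'
import numpy as np, cv2
from rig import monitor, cams, workorder, robot
from scipy.spatial.transform import Rotation as R
def K(c):
    h,w=c["pixels"].shape[:2]; f=h/2/np.tan(np.radians(c["fovy"])/2)
    return np.array([[f,0,c["cx"]],[0,f,c["cy"]],[0,0,1.]])
def pose(c,o=None):
    "cam->world R,t"
    if "rvec" in c and c["rvec"] is not None:
        r=cv2.Rodrigues(np.array(c["rvec"],float))[0]; return r.T,-r.T@np.array(c["tvec"],float).ravel()
    H=np.array(c["hand_eye"]); T=np.eye(4);T[:3,:3]=R.from_quat(o["tool_rot"]).as_matrix();T[:3,3]=o["position"]
    M=T@H; return M[:3,:3],M[:3,3]
def grab(n):
    o=monitor.get_obs(); c=cams.camera(n); r,t=pose(c,o); return c,r,t
def cloud(c,r,t):
    h,w=c["range_z"].shape; u,v=np.meshgrid(np.arange(w),np.arange(h))
    n=cv2.undistortPoints(np.stack([u,v],-1).reshape(-1,1,2).astype(float),K(c),np.array(c["dist_coeffs"],float)).reshape(h,w,2)
    z=c["range_z"]; P=np.dstack([n*z[...,None],z])@r.T+t; P[z==0]=np.nan; return P
def onplane(c,r,t,px,z):
    n=cv2.undistortPoints(np.array(px,float).reshape(-1,1,2),K(c),np.array(c["dist_coeffs"],float)).reshape(-1,2)
    d=np.c_[n,np.ones(len(n))]@r.T; return t+d*((z-t[2])/d[:,2])[:,None]
E
python3 - <<'E'
from h import *
for n in ["scene","top"]:
    c,r,t=grab(n); print(n,c["fovy"],t,r[:,2],c["dist_coeffs"],np.mean(c["range_z"]==0)); cv2.imwrite(f"pics/{n}0.png",c["pixels"])
    np.save(f"{n}_cloud0.npy",cloud(c,r,t))
print(monitor.get_obs(), robot.finger_overhang)
E
```

```text
pics
scene 57.918400983958044 [1.01780713 0.39841652 0.92297754] [-0.44344631 -0.38118563 -0.81120459] [-0.04178832  0.          0.          0.          0.        ] 0.004180908203125
top 56.18420074752338 [0.42498015 0.00992079 1.01098337] [ 0.1421019  -0.0194781  -0.98966037] [-0.05949622  0.          0.          0.          0.        ] 0.004053751627604167
{'time': 0.1, 'q': array([ 1.03149999e+00,  5.28404949e-01,  1.43381914e+00,  6.37833578e-07,
        1.18138200e+00, -1.78519388e-01]), 'joint_velocities': array([ 1.19124047e-03, -1.33574975e-03, -3.62002211e-03, -6.08510387e-04,
        2.99731665e-05,  2.03265691e-04]), 'joint_torque': array([-3.49368911e-04, -4.40981805e+01, -1.77149034e+01,  6.34735543e-02,
        5.34863980e-02, -5.24881011e-05]), 'position': array([0.22026879, 0.58420133, 0.23563565]), 'tool_rot': array([ 1.79411787e-01,  9.83773550e-01, -9.42469166e-04, -3.53888416e-04]), 'ft_force': array([ 0.72155841, -0.31427569, -0.2528319 ]), 'moment': array([-0.0099135 ,  0.02338549,  0.04694928]), 'grip_force': 0.0, 'grip_width': 0.086948620692484} 0.014
```

View pics/top0.png

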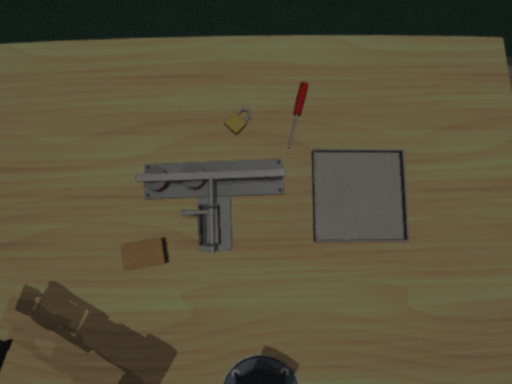

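View pics/scene0.png

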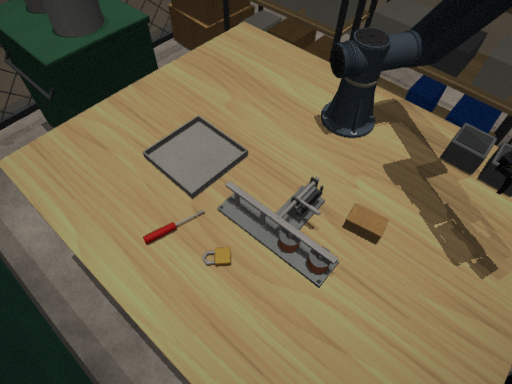

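The top view shows the rack with its bar at pixels (136..284, 175), with reels on the two left posts (y=+51 and +153). The handle is at (195,212), the tray at (360,195), the padlock at (237,122), the driver at (297,115) and the carton at (144,254). Next I'll fit poses from the depth data.

```bash
python3 - <<'E'
from h import *
for n in ["top","scene"]:
    P=np.load(f"{n}_cloud0.npy").reshape(-1,3)
    tab=P[(abs(P[:,2])<.006)&(P[:,0]>.3)&(P[:,0]<.9)&(abs(P[:,1])<.3)]; print(n,"table z",np.median(tab[:,2]))
    ok=(P[:,0]>.25)&(P[:,0]<.85)
    bar=P[ok&(P[:,2]>.083)&(P[:,2]<.098)&(abs(P[:,1]-.1)<.3)]
    print("bar",len(bar),bar.min(0),bar.max(0))
    m=bar
    for _ in range(6):
        k=np.polyfit(m[:,1],m[:,0],1); m=bar[abs(bar[:,0]-np.polyval(k,bar[:,1]))<.013]
    rr=cv2.minAreaRect((m[:,:2]*1000).astype(np.float32)); print("bar",len(m),k,"yaw",-np.arctan(k[0]),rr)
    pl=P[ok&(P[:,2]>.009)&(P[:,2]<.015)&(P[:,1]>-.1)&(P[:,1]<.4)]
    print("plate",len(pl),cv2.minAreaRect((pl[:,:2]*1000).astype(np.float32)))
    tr=P[(P[:,2]>.02)&(P[:,2]<.034)&(P[:,1]<-.08)&(P[:,1]>-.5)&(P[:,0]>.2)&(P[:,0]<.75)]
    print("tray",len(tr),cv2.minAreaRect((tr[:,:2]*1000).astype(np.float32)))
c,r,t=grab("top"); cv2.imwrite("pics/crop1.png",cv2.resize(c["pixels"][140:280,110:310],None,fx=4,fy=4,interpolation=cv2.INTER_CUBIC)*1)
E
```

```text
top table z 0.0006359742006222247
bar 1738 [ 0.3869732  -0.07511503  0.08301512] [0.59679237 0.3100846  0.09798323]
bar 907 [-0.06956618  0.58489146] yaw 0.06945427935211076 ((577.6094970703125, 117.00132751464844), (24.974777221679688, 385.43463134765625), 3.7054617404937744)
plate 3479 ((564.8887329101562, 97.64591979980469), (329.4675598144531, 454.0292053222656), 30.480201721191406)
tray 844 ((532.0794677734375, -291.37518310546875), (262.0616760253906, 258.98065185546875), 88.51359558105469)
scene table z 0.0015271110320387304
bar 1401 [ 0.38132919 -0.07777449  0.08306587] [0.59628079 0.31262485 0.09799575]
bar 438 [-0.11000079  0.58362229] yaw 0.10956030631362891 ((574.4662475585938, 83.76220703125), (25.659624099731445, 322.43243408203125), 6.269927501678467)
plate 2225 ((560.6718139648438, 147.85411071777344), (343.71185302734375, 516.0729370117188), 49.20890426635742)
tray 684 ((555.3145751953125, -261.80670166015625), (319.5624084472656, 311.8216247558594), 88.0676040649414)
```

View pics/crop1.png

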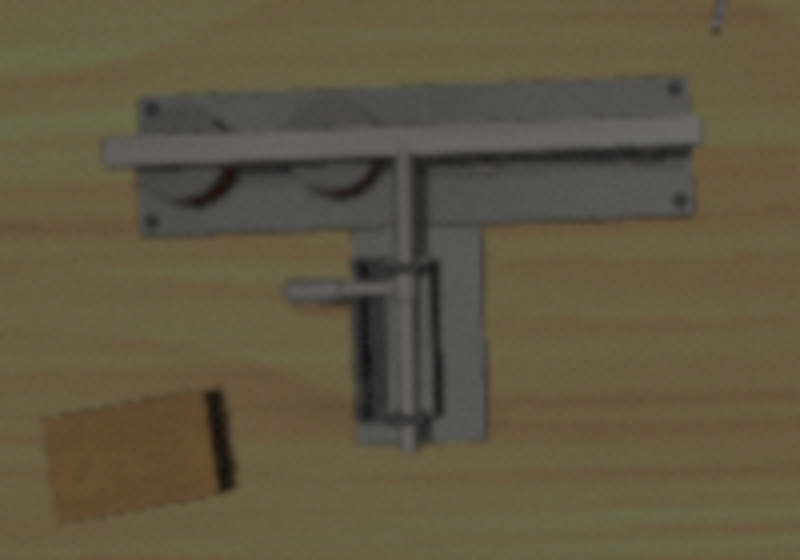

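The enlarged crop shows the plate corners at crop pixels (138,98), (686,77), (692,214) and (142,236). The bar ends are at (104,152) and (700,130). The handle sleeve runs from (285,292) to (340,291). I'll convert these to world positions.

```bash
python3 - <<'E'
from h import *
c,r,t=grab("top")
f=lambda a,z: onplane(c,r,t,np.array(a,float)/4+[110,140]-.375,z)
p=f([(138,98),(686,77),(692,214),(142,236)],.012); print("plate",p, "c",p.mean(0), "yaw",[np.arctan2(-(a-b)[0],(a-b)[1]) for a,b in((p[0],p[1]),(p[3],p[2]))],np.linalg.norm(p-np.roll(p,1,0),axis=1))
b=f([(104,152),(700,130)],.091); print("bar",b,b.mean(0),np.linalg.norm(b[0]-b[1]),np.arctan2(-(b[0]-b[1])[0],(b[0]-b[1])[1]))
print("sleeve",f([(285,292),(340,291)],.092))
# tray rim corners from top pic
P=np.load("top_cloud0.npy").reshape(-1,3)
tr=P[(P[:,2]>.02)&(P[:,2]<.034)&(P[:,1]<-.08)&(P[:,1]>-.5)&(P[:,0]>.2)&(P[:,0]<.75)]
print(cv2.boxPoints(cv2.minAreaRect((tr[:,:2]*1000).astype(np.float32))))
yaw=.067
for lab,lo,hi in (("reel tops",.055,.068),("handle",.083,.1)):
    for n in("top","scene"):
        Q=np.load(f"{n}_cloud0.npy").reshape(-1,3);Q=Q[(Q[:,2]>lo)&(Q[:,2]<hi)]
        o=p.mean(0)[:2]; R2=np.array([[np.cos(yaw),-np.sin(yaw)],[np.sin(yaw),np.cos(yaw)]])
        L=(Q[:,:2]-o)@R2
        if lab=="handle": m=(abs(L[:,0]+.095)<.03)&(L[:,1]>.042)&(L[:,1]<.09)
        else: m=(abs(L[:,0])<.05)&(abs(L[:,1])<.2)
        L=L[m]; print(lab,n,len(L),L.min(0) if len(L) else 0,L.max(0) if len(L) else 0,L.mean(0) if len(L) else 0, np.median(Q[m,2]) if len(L) else 0)
E
```

```text
plate [[ 0.63286221  0.3132581   0.012     ]
 [ 0.63956529 -0.07522651  0.012     ]
 [ 0.54162414 -0.07617214  0.012     ]
 [ 0.53459194  0.30833568  0.012     ]] c [0.5871609  0.11754878 0.012     ] yaw [np.float64(0.01725272489208624), np.float64(0.018286788601939455)] [0.09839347 0.38854244 0.09794571 0.38457213]
bar [[ 0.58122426  0.31068737  0.091     ]
 [ 0.58723971 -0.07643025  0.091     ]] [0.58423199 0.11712856 0.091     ] 0.3871643520855221 0.015537815187786711
sleeve [[0.48794907 0.19210895 0.092     ]
 [0.48783773 0.1569828  0.092     ]]
[[ 399.2338  -419.003  ]
 [ 658.1273  -425.7209 ]
 [ 664.9252  -163.74738]
 [ 406.03162 -157.02948]]
reel tops top 498 [-0.02684397  0.02340811] [0.03785515 0.18094547] [0.00471936 0.10166394] 0.0622858748831126
reel tops scene 458 [-0.03076488 -0.15868553] [0.03776979 0.18442227] [0.01502984 0.09437458] 0.06325676540666197
handle top 93 [-0.10250408  0.0424844 ] [-0.08697526  0.0838977 ] [-0.09526794  0.06310615] 0.09132507616931296
handle scene 71 [-0.10282974  0.04228589] [-0.08740814  0.08299474] [-0.09393346  0.0632155 ] 0.09307265741225057
```

```bash
python3 - <<'E'
from h import *
from itertools import product
for n in("top","scene"):
    Q=np.load(f"{n}_cloud0.npy").reshape(-1,3)
    B=Q[(Q[:,2]>.084)&(Q[:,2]<.097)&(Q[:,0]>.54)&(Q[:,0]<.63)&(Q[:,1]>-.1)&(Q[:,1]<.34)]
    pl=Q[(Q[:,2]>.0085)&(Q[:,2]<.0155)&(Q[:,0]>.52)&(Q[:,0]<.66)&(Q[:,1]>-.1)&(Q[:,1]<.34)]
    for lab,S,hx,hy in(("bar",B,.010,.195),("plate",pl,.049,.195)):
        best=[]
        for yaw in np.arange(-.02,.1,.005):
            R2=np.array([[np.cos(yaw),-np.sin(yaw)],[np.sin(yaw),np.cos(yaw)]])
            L=S[:,:2]@R2
            for x,y in product(np.arange(.57,.61,.001),[.117]):
                d=R2.T@[x,y]; best.append(((np.abs(L[:,0]-d[0])<hx).sum(),yaw,x))
        best.sort(reverse=True); print(n,lab,len(S),np.mean(best[:8],axis=0).round(4),best[0])
E
```

```text
top bar 1233 [1.119e+03 1.750e-02 5.835e-01] (np.int64(1147), np.float64(0.015000000000000003), np.float64(0.584))
top plate 2973 [2.717e+03 1.750e-02 5.865e-01] (np.int64(2725), np.float64(0.020000000000000007), np.float64(0.586))
scene bar 1022 [9.215e+02 1.690e-02 5.838e-01] (np.int64(934), np.float64(0.015000000000000003), np.float64(0.584))
scene plate 2039 [1.976e+03 4.250e-02 5.925e-01] (np.int64(1976), np.float64(0.06000000000000001), np.float64(0.596))
```

Emit:
{"api": "send_rows", "payload": {
  "moves": [0.5,1.8,-2.72,0,0,0,-0.08,0.5,3.6,-5.44,0,0,0,-0.16,0.5,5.4,-8.16,0,0,0,-0.24,0.5,7.2,-10.88,0,0,0,-0.32,0.5,9.0,-13.6,0,0,0,-0.4]
}}

```text
time: 0.62
position: [0.311, 0.4474, 0.2364]
tool_rot: [0.373, 0.928, -0.0, -0.0]
ft_force: [0.4, -0.2, 0.7]
grip_width: 0.0615
grip_force: 0.0
```

Emit:
{"api": "send_rows", "payload": {
  "moves": [0.5,1.8,-2.72,0,0,0,-0.08,0.5,3.6,-5.44,0,0,0,-0.16,0.5,5.4,-8.16,0,0,0,-0.24,0.5,7.2,-10.88,0,0,0,-0.32,0.5,9.0,-13.6,0,0,0,-0.4]
}}

```text
time: 1.03
position: [0.4011, 0.3113, 0.2366]
tool_rot: [0.55, 0.835, -0.0, -0.0]
ft_force: [0.0, 0.4, 0.1]
grip_width: 0.0438
grip_force: 0.0
```

Emit:
{"api": "send_rows", "payload": {
  "moves": [0.5,1.8,-2.72,0,0,0,-0.08,0.5,3.6,-5.44,0,0,0,-0.16,0.5,5.4,-8.16,0,0,0,-0.24,0.5,7.2,-10.88,0,0,0,-0.32,0.5,9.0,-13.6,0,0,0,-0.4]
}}

```text
time: 1.45
position: [0.4912, 0.1753, 0.2365]
tool_rot: [0.705, 0.709, -0.0, -0.0]
ft_force: [-0.5, 0.1, -0.1]
grip_width: 0.0437
grip_force: 0.0
```

```bash
cat >> h.py <<'E'
def st():
    o=monitor.get_obs(); M=R.from_quat(o["tool_rot"]).as_matrix()
    print("t",o["time"],"pos",o["position"].round(4),"yang",np.arctan2(M[1,1],M[0,1]).round(4),"tilt",M[:2,2].round(4),"F",o["ft_force"].round(1),"w",round(o["grip_width"],4),round(o["grip_force"],1),"q",o["q"].round(2)); return o
E
python3 - <<'E'
from h import *
st(); c,r,t=grab("wrist"); print(t,r[:,2]); np.savez("w1.npz",P=cloud(c,r,t)); cv2.imwrite("pics/w1.png",c["pixels"])
E
```

```text
t 1.45 pos [0.4912 0.1753 0.2365] yang 0.0059 tilt [-0.0001  0.0001] F [-0.5  0.1 -0.1] w 0.0437 0.0 q [0.13 0.39 1.69 0.   1.06 0.12]
[0.48971766 0.25560951 0.38462918] [ 0.00164404 -0.28869607 -0.95741938]
```

View pics/w1.png

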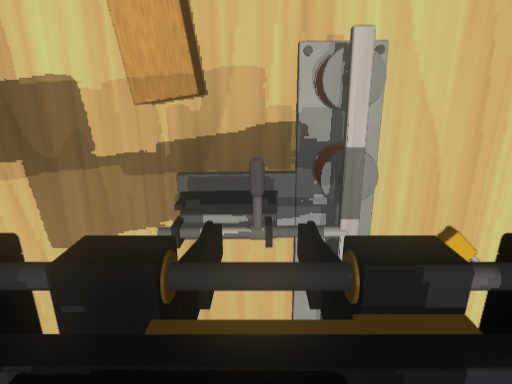

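The wrist view shows the handle sleeve at (257,180), the reels at (365,75) and (348,175), and the bar running along x≈357. I'll refine the rack pose from this view.

```bash
python3 - <<'E'
from h import *
P=np.load("w1.npz")["P"].reshape(-1,3)
yaw=.017;o=np.array([.585,.1172]);R2=np.array([[np.cos(yaw),-np.sin(yaw)],[np.sin(yaw),np.cos(yaw)]])
L=np.c_[(P[:,:2]-o)@R2,P[:,2]]
def rep(l,m): q=L[m]; print(l,len(q),np.percentile(q,[3,50,97],axis=0).round(4).tolist())
rep("table",(abs(L[:,2])<.006))
rep("sleeve",(L[:,2]>.08)&(L[:,2]<.1)&(abs(L[:,0]+.095)<.02)&(L[:,1]>.04)&(L[:,1]<.085))
for y in(.08,.12,.16): rep("bar%g"%y,(L[:,2]>.084)&(L[:,2]<.097)&(abs(L[:,0])<.03)&(abs(L[:,1]-y)<.015))
rep("barend",(L[:,2]>.084)&(L[:,2]<.097)&(abs(L[:,0])<.03)&(L[:,1]>.17))
for y in(.051,.153): rep("reel",(L[:,2]>.056)&(L[:,2]<.068)&(abs(L[:,0])<.045)&(abs(L[:,1]-y)<.045))
rep("plate",(L[:,2]>.009)&(L[:,2]<.015)&(abs(L[:,0])<.06)&(L[:,1]>.1)&(L[:,1]<.22))
E
```

```text
table 95321 [[-0.4079, -0.1445, -0.0016], [-0.1194, 0.1074, -0.0001], [0.2106, 0.2342, 0.0014]]
sleeve 576 [[-0.1034, 0.0417, 0.0865], [-0.0966, 0.0622, 0.0918], [-0.0894, 0.0803, 0.0941]]
bar0.08 658 [[-0.0119, 0.0659, 0.0864], [-0.0031, 0.0805, 0.0907], [0.0071, 0.0941, 0.0921]]
bar0.12 752 [[-0.0119, 0.1059, 0.0863], [-0.0031, 0.1203, 0.0906], [0.007, 0.1345, 0.092]]
bar0.16 846 [[-0.012, 0.1459, 0.0867], [-0.0031, 0.1603, 0.0907], [0.007, 0.1738, 0.0922]]
barend 806 [[-0.0119, 0.1709, 0.0864], [-0.0029, 0.1833, 0.0909], [0.0069, 0.1958, 0.0923]]
reel 1385 [[-0.0263, 0.0297, 0.0603], [-0.0094, 0.0547, 0.0618], [0.0313, 0.079, 0.0632]]
reel 1772 [[-0.0287, 0.1303, 0.0602], [-0.0119, 0.1558, 0.0617], [0.0291, 0.1799, 0.0631]]
plate 3360 [[-0.0481, 0.1018, 0.0102], [-0.0268, 0.1359, 0.0118], [0.0485, 0.1951, 0.0142]]
```

Emit:
{"api": "send_rows", "payload": {
  "moves": [0.5,-0.35,0,-4,0,0,0.01,0.5,-0.35,0,-8,0,0,0.01,0.5,-0.35,0,-11.5,0,0,0.01,0.5,-0.35,0,-14,0,0,0.01,0.5,-0.35,0,-15.5,0,0,0.01]
}}

```text
time: 1.92
position: [0.4852, 0.1765, 0.0786]
tool_rot: [0.7, 0.714, -0.002, -0.002]
ft_force: [-0.5, 0.6, 0.2]
grip_width: 0.0437
grip_force: 0.0
```

Emit:
{"api": "send_rows", "payload": {
  "moves": [0.1,0,0,0,0,0,0,0.1,0,0,0,0,0,0,0.1,0,0,0,0,0,0,0.1,0,0,0,0,0,0,0.1,0,0,0,0,0,0],
  "grip_force": 15
}}

```text
time: 2.33
position: [0.4881, 0.177, 0.083]
tool_rot: [0.7, 0.714, 0.001, 0.001]
ft_force: [0.1, -0.1, 1.1]
grip_width: 0.0178
grip_force: 0.0
```

Emit:
{"api": "send_rows", "payload": {
  "moves": [0.1,0,0,0,0,0,0,0.1,0,0,0,0,0,0,0.1,0,0,0,0,0,0]
}}

```text
time: 2.58
position: [0.488, 0.1769, 0.0826]
tool_rot: [0.7, 0.714, 0.001, 0.001]
ft_force: [-1.0, 0.7, 5.7]
grip_width: 0.0143
grip_force: 15.0
```

Emit:
{"api": "send_rows", "payload": {
  "moves": [0.1,0,-0.07,0.9,0,0,0,0.1,0,-0.27,1.8,0,0,0,0.1,0,-0.6,2.65,0,0,0,0.1,0,-1.07,3.45,0,0,0,0.1,0,-1.65,4.15,0,0,0]
}}

```text
time: 3.0
position: [0.4871, 0.1602, 0.1241]
tool_rot: [0.7, 0.714, 0.0, -0.0]
ft_force: [0.9, 1.5, -2.8]
grip_width: 0.0143
grip_force: 15.0
```

Emit:
{"api": "send_rows", "payload": {
  "moves": [0.1,0,-0.2,0.2,0,0,0,0.1,0,-0.4,0.4,0,0,0,0.1,0,-0.4,0.4,0,0,0,0.1,0,-0.4,0.4,0,0,0]
}}

```text
time: 3.33
position: [0.4873, 0.1565, 0.1274]
tool_rot: [0.7, 0.714, 0.0, -0.0]
ft_force: [0.7, 5.1, 3.9]
grip_width: 0.0142
grip_force: 15.0
```

```bash
python3 - <<'E'
from h import *
st(); c,r,t=grab("wrist"); P=cloud(c,r,t).reshape(-1,3)
yaw=.017;o=np.array([.585,.1172]);R2=np.array([[np.cos(yaw),-np.sin(yaw)],[np.sin(yaw),np.cos(yaw)]])
L=np.c_[(P[:,:2]-o)@R2,P[:,2]]
m=(L[:,2]>.084)&(L[:,2]<.097)&(abs(L[:,0]+.035)<.065)&(L[:,1]>.1)&(L[:,1]<.2); print("bar x",np.median(L[m,0]),m.sum())
c,r,t=grab("scene"); cv2.imwrite("pics/s2.png",cv2.resize(c["pixels"][130:300,190:390],None,fx=3.5,fy=3.5,interpolation=cv2.INTER_CUBIC))
E
```

```text
t 3.3333 pos [0.4873 0.1565 0.1274] yang 0.0193 tilt [0.0007 0.0007] F [0.7 5.1 3.9] w 0.0142 15.0 q [0.09 0.54 1.82 0.   0.78 0.07]
bar x -0.005053920205455502 5212
```

View pics/s2.png

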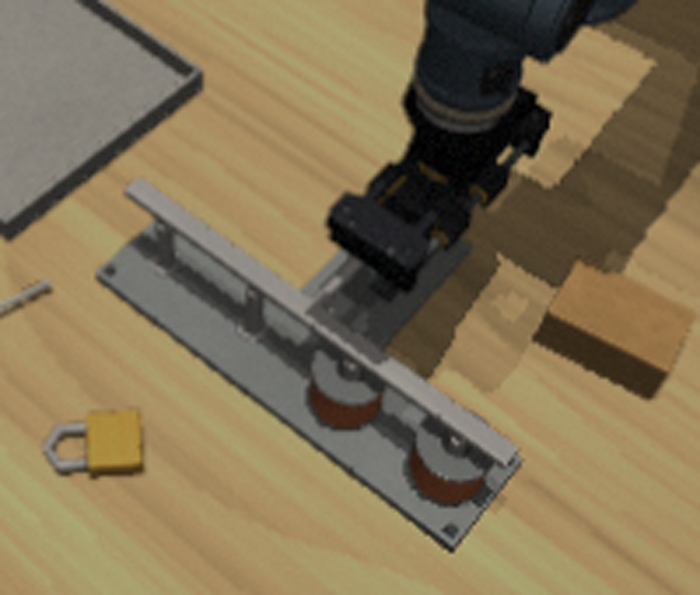

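The scene crop shows the gripper holding the raised handle, with the bar still over the posts and reels at (345,385) and (447,465). Now I'll slide it back.

Emit:
{"api": "send_rows", "payload": {
  "moves": [0.1,-1.4,-0.02,0,0,0,0,0.1,-2.8,-0.05,0,0,0,0,0.1,-4.2,-0.07,0,0,0,0,0.1,-5.6,-0.1,0,0,0,0,0.1,-6.8,-0.12,0,0,0,0]
}}

```text
time: 3.85
position: [0.4204, 0.1554, 0.1274]
tool_rot: [0.7, 0.714, 0.002, 0.002]
ft_force: [21.4, 1.3, -2.2]
grip_width: 0.0146
grip_force: 14.8
```

Emit:
{"api": "send_rows", "payload": {
  "moves": [0.1,-0.1,0,0,0,0,0,0.1,-0.1,0,0,0,0,0,0.1,-0.1,0,0,0,0,0]
}}

```text
time: 4.1
position: [0.4213, 0.1552, 0.1276]
tool_rot: [0.7, 0.714, 0.002, 0.002]
ft_force: [4.4, 4.0, 1.8]
grip_width: 0.0148
grip_force: 15.0
```

```bash
cat >> h.py <<'E'
def bar(o=(.585,.1172),yaw=.017):
    st(); c,r,t=grab("wrist"); P=cloud(c,r,t).reshape(-1,3)
    R2=np.array([[np.cos(yaw),-np.sin(yaw)],[np.sin(yaw),np.cos(yaw)]])
    L=np.c_[(P[:,:2]-np.array(o))@R2,P[:,2]]
    m=(L[:,2]>.088)&(L[:,2]<.095)&(abs(L[:,0]+.035)<.065)&(L[:,1]>.1)&(L[:,1]<.2); print("bar x",np.percentile(L[m,0],[3,50,97]),m.sum()); return L,c
E
python3 - <<'E'
from h import *
bar()
E
```

```text
t 4.1 pos [0.4213 0.1552 0.1276] yang 0.0204 tilt [0.0068 0.0003] F [4.4 4.  1.8] w 0.0148 15.0 q [ 0.1   0.48  1.97 -0.    0.68  0.08]
bar x [-0.07888006 -0.07004784 -0.06037812] 4751
```

Emit:
{"api": "send_rows", "payload": {
  "moves": [0.1,0.15,0.45,-0.45,0,0,0,0.1,0.15,1.05,-1.15,0,0,0,0.1,0.15,1.5,-1.95,0,0,0,0.1,0.15,1.83,-2.8,0,0,0,0.1,0.15,2.03,-3.7,0,0,0]
}}

```text
time: 4.57
position: [0.4209, 0.1755, 0.089]
tool_rot: [0.699, 0.715, 0.001, 0.001]
ft_force: [4.8, -4.1, 1.6]
grip_width: 0.0146
grip_force: 15.0
```

Emit:
{"api": "send_rows", "payload": {
  "moves": [0.1,0,0.03,-0.4,0,0,0,0.1,0,0.05,-0.85,0,0,0,0.1,0,0.05,-0.85,0,0,0]
}}

```text
time: 4.82
position: [0.421, 0.1762, 0.0813]
tool_rot: [0.7, 0.714, 0.001, 0.001]
ft_force: [3.0, -1.6, 9.0]
grip_width: 0.0144
grip_force: 15.0
```

Emit:
{"api": "send_rows", "payload": {
  "moves": [0.35,0,0,0,0,0,0,0.35,0,0,0,0,0,0,0.35,0,0,0,0,0,0,0.35,0,0,0,0,0,0]
}}

```text
time: 5.15
position: [0.4175, 0.1758, 0.0806]
tool_rot: [0.7, 0.714, -0.002, -0.001]
ft_force: [-0.4, 0.1, -0.7]
grip_width: 0.0286
grip_force: 0.0
```

Emit:
{"api": "send_rows", "payload": {
  "moves": [0.35,0,0,3,0,0,0,0.35,0,0,7,0,0,0,0.35,0,0,11,0,0,0,0.35,0,0,15,0,0,0,0.35,0,0,15,0,0,0]
}}

```text
time: 5.57
position: [0.4229, 0.1768, 0.2375]
tool_rot: [0.7, 0.714, 0.005, 0.004]
ft_force: [0.8, -0.5, -0.3]
grip_width: 0.03
grip_force: 0.0
```

```bash
python3 - <<'E'
from h import *
L,c=bar()
m=(L[:,2]>.06)&(L[:,2]<.16)&(abs(L[:,0]+.165)<.02)&(L[:,1]>.045)&(L[:,1]<.085); print("sleeve",np.percentile(L[m],[3,50,97],axis=0).round(4))
for y in(-.153,-.051,.051,.153):
  m=(L[:,2]>.055)&(L[:,2]<.07)&(abs(L[:,0])<.045)&(abs(L[:,1]-y)<.045); print("reel",m.sum(),np.percentile(L[m],[1,99],axis=0).round(4) if m.any() else 0)
E
```

```text
t 5.5667 pos [0.4229 0.1768 0.2375] yang 0.0205 tilt [0.0121 0.0021] F [ 0.8 -0.5 -0.3] w 0.03 0.0 q [0.15 0.3  1.84 0.   0.99 0.13]
bar x [-0.07878043 -0.06966849 -0.06022579] 2410
sleeve [[-0.1707  0.0466  0.0875]
 [-0.1638  0.0639  0.092 ]
 [-0.1568  0.0804  0.094 ]]
reel 0 0
reel 0 0
reel 2289 [[-0.0274  0.0244  0.0577]
 [ 0.0324  0.0841  0.0662]]
reel 2914 [[-0.03    0.1259  0.0577]
 [ 0.0301  0.1845  0.0654]]
```

Bolt is drawn back, with the handle level in the rear notch. Next is the outer reel, with the fingers closing along rack y.

Emit:
{"api": "send_rows", "payload": {
  "moves": [1,1.06,0.64,0,0,0,-0.105,1,2.13,1.27,0,0,0,-0.21,1,3.19,1.91,0,0,0,-0.315,1,4.25,2.54,0,0,0,-0.42,1,5.32,3.18,0,0,0,-0.525]
}}

```text
time: 6.03
position: [0.4712, 0.2076, 0.2293]
tool_rot: [0.863, 0.506, -0.003, -0.001]
ft_force: [0.7, 0.7, -0.1]
grip_width: 0.0561
grip_force: 0.0
```

Emit:
{"api": "send_rows", "payload": {
  "moves": [1,1.06,0.64,0,0,0,-0.105,1,2.13,1.27,0,0,0,-0.21,1,3.19,1.91,0,0,0,-0.315,1,4.25,2.54,0,0,0,-0.42,1,5.32,3.18,0,0,0,-0.525]
}}

```text
time: 6.45
position: [0.5244, 0.2394, 0.2288]
tool_rot: [0.964, 0.265, -0.003, -0.0]
ft_force: [-0.1, 0.5, 0.3]
grip_width: 0.0846
grip_force: 0.0
```

Emit:
{"api": "send_rows", "payload": {
  "moves": [1,1.06,0.64,0,0,0,-0.105,1,2.13,1.27,0,0,0,-0.21,1,3.19,1.91,0,0,0,-0.315,1,4.25,2.54,0,0,0,-0.42,1,5.32,3.18,0,0,0,-0.525]
}}

```text
time: 6.87
position: [0.5777, 0.2712, 0.2284]
tool_rot: [1.0, 0.005, -0.003, 0.001]
ft_force: [-0.1, -0.0, -0.7]
grip_width: 0.0871
grip_force: 0.0
```

Emit:
{"api": "send_rows", "payload": {
  "moves": [1,0,0,-3,0,0,0,1,0,0,-5,0,0,0,1,0,0,-5,0,0,0]
}}

```text
time: 7.12
position: [0.5742, 0.2699, 0.1744]
tool_rot: [1.0, 0.008, -0.007, 0.002]
ft_force: [-0.7, -0.2, -0.1]
grip_width: 0.087
grip_force: 0.0
```

```bash
cat >> h.py <<'E'
def reels(L):
  for y in(.051,.153):
    m=(L[:,2]>.055)&(L[:,2]<.07)&(abs(L[:,0])<.045)&(abs(L[:,1]-y)<.045)
    if m.sum()>50:
      a=np.percentile(L[m],[1,99],axis=0); (cx,cy),rad=cv2.minEnclosingCircle((L[m,:2]*1000).astype(np.float32)); C=a.mean(0)
      print("reel",m.sum(),a.round(4).tolist(),"circ",round(cx,1),round(cy,1),round(rad,1))
E
python3 - <<'E'
from h import *
L,c=bar(); reels(L); cv2.imwrite("pics/w3.png",c["pixels"])
E
```

```text
t 7.1167 pos [0.5742 0.2699 0.1744] yang -1.5549 tilt [-0.0149 -0.004 ] F [-0.7 -0.2 -0.1] w 0.087 0.0 q [0.26 0.62 1.45 0.   1.09 1.82]
bar x [-0.06625244 -0.06173124 -0.05847395] 1118
reel 3557 [[-0.0259, 0.0237, 0.0576], [0.0334, 0.0834, 0.066]] circ 3.5 53.2 32.1
reel 3544 [[-0.0282, 0.1253, 0.0582], [0.0311, 0.1846, 0.0637]] circ 0.9 154.8 31.8
```

View pics/w3.png

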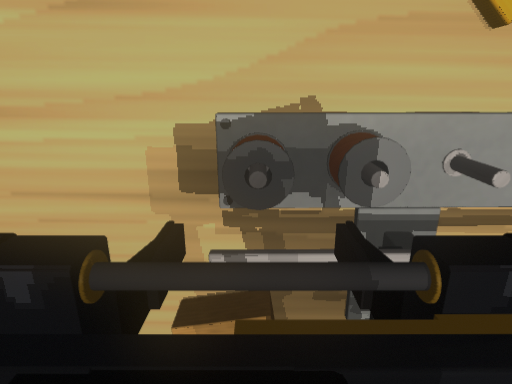

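The wrist view shows both reels on their posts at (257,172) and (370,170). I'll let the arm settle before descending.

Emit:
{"api": "send_rows", "payload": {
  "moves": [1,0,0,0,0,0,0,1,0,0,0,0,0,0,1,0,0,0,0,0,0]
}}

```text
time: 7.42
position: [0.5799, 0.2715, 0.1828]
tool_rot: [1.0, 0.008, 0.001, -0.0]
ft_force: [0.1, 0.3, 0.1]
grip_width: 0.0872
grip_force: 0.0
```

```bash
python3 - <<'E'
from h import *
L,c=bar(); reels(L)
E
```

```text
t 7.4167 pos [0.5799 0.2715 0.1828] yang -1.555 tilt [0.0022 0.0007] F [0.1 0.3 0.1] w 0.0872 0.0 q [0.26 0.61 1.45 0.   1.09 1.82]
bar x [-0.06343132 -0.06051146 -0.05844901] 714
reel 3322 [[-0.026, 0.0239, 0.0579], [0.0332, 0.0836, 0.066]] circ 3.3 53.0 32.3
reel 3275 [[-0.0286, 0.1253, 0.0585], [0.0308, 0.1846, 0.0639]] circ 0.8 155.0 31.9
```

Emit:
{"api": "send_rows", "payload": {
  "moves": [1,0.3,0.05,-3,0,0,0,1,0.3,0.05,-6,0,0,0,1,0.3,0.05,-9,0,0,0,1,0.3,0.05,-11,0,0,0,1,0.3,0.05,-12,0,0,0]
}}

```text
time: 7.88
position: [0.5809, 0.2713, 0.0595]
tool_rot: [1.0, 0.008, -0.002, 0.0]
ft_force: [0.0, 0.8, -0.2]
grip_width: 0.0873
grip_force: 0.0
```

Emit:
{"api": "send_rows", "payload": {
  "moves": [1,0,0,-0.8,0,0,0,1,0,0,-1.6,0,0,0,1,0,0,-2.2,0,0,0,1,0,0,-2.4,0,0,0,1,0,0,-2.4,0,0,0]
}}

```text
time: 8.3
position: [0.5825, 0.2718, 0.0379]
tool_rot: [1.0, 0.008, 0.0, -0.0]
ft_force: [-0.2, -0.4, -0.0]
grip_width: 0.087
grip_force: 0.0
```

Emit:
{"api": "send_rows", "payload": {
  "moves": [0.5,0,0,0,0,0,0,0.5,0,0,0,0,0,0,0.5,0,0,0,0,0,0,0.5,0,0,0,0,0,0,0.5,0,0,0,0,0,0],
  "grip_force": 35
}}

```text
time: 8.72
position: [0.5825, 0.2717, 0.038]
tool_rot: [1.0, 0.008, 0.0, 0.0]
ft_force: [-0.2, 0.4, 2.3]
grip_width: 0.0643
grip_force: 35.6
```

Emit:
{"api": "send_rows", "payload": {
  "moves": [0.5,0,0,0,0,0,0,0.5,0,0,0,0,0,0,0.5,0,0,0,0,0,0]
}}

```text
time: 8.97
position: [0.5824, 0.2717, 0.038]
tool_rot: [1.0, 0.008, 0.0, 0.0]
ft_force: [-0.1, -1.2, 3.1]
grip_width: 0.0638
grip_force: 35.7
```

Emit:
{"api": "send_rows", "payload": {
  "moves": [0.5,0,0,1.5,0,0,0,0.5,0,0,4,0,0,0,0.5,0,0,7,0,0,0,0.5,0,0,10,0,0,0,0.5,0,0,12,0,0,0]
}}

```text
time: 9.38
position: [0.5826, 0.2721, 0.1594]
tool_rot: [1.0, 0.008, 0.001, -0.0]
ft_force: [0.9, -0.3, -1.5]
grip_width: 0.0642
grip_force: 35.6
```

```bash
cat >> h.py <<'E'
def tray():
    c,r,t=grab("top"); P=cloud(c,r,t).reshape(-1,3)
    P=P[(P[:,2]>.02)&(P[:,2]<.034)&(P[:,1]<-.09)&(P[:,1]>-.55)&(P[:,0]>.2)&(P[:,0]<.85)]
    print("tray",len(P),cv2.minAreaRect((P[:,:2]*1000).astype(np.float32))); return c
E
python3 - <<'E'
from h import *
st(); tray()
E
```

```text
t 9.3833 pos [0.5826 0.2721 0.1594] yang -1.5551 tilt [0.0015 0.0008] F [ 0.9 -0.3 -1.5] w 0.0642 35.6 q [0.26 0.64 1.46 0.   1.04 1.82]
tray 1063 ((625.0027465820312, -266.95843505859375), (316.453857421875, 442.4263000488281), 88.30777740478516)
```

```bash
sed -i 's/(P\[:,0\]>.2)&(P\[:,0\]<.85)\]/(P[:,0]>.3)\&(P[:,0]<.74)]/' h.py; python3 - <<'E'
from h import *
tray()
E
```

```text
tray 855 ((554.251220703125, -264.2998046875), (321.83538818359375, 300.8086242675781), 88.2840576171875)
```

Emit:
{"api": "send_rows", "payload": {
  "moves": [0.5,-0.5,-2,0,0,0,0,0.5,-1,-5,0,0,0,0,0.5,-1.5,-8.5,0,0,0,0,0.5,-2,-12,0,0,0,0,0.5,-2.5,-15.5,0,0,0,0]
}}

```text
time: 9.9
position: [0.5551, 0.1157, 0.1551]
tool_rot: [1.0, 0.008, -0.002, -0.0]
ft_force: [0.6, -0.3, -1.9]
grip_width: 0.0637
grip_force: 35.6
```

Emit:
{"api": "send_rows", "payload": {
  "moves": [0.5,-0.5,-3.5,0,0,0,0,0.5,-1,-7,0,0,0,0,0.5,-1.5,-10.5,0,0,0,0,0.5,-2,-14,0,0,0,0,0.5,-2.5,-17.5,0,0,0,0]
}}

```text
time: 10.32
position: [0.5303, -0.0593, 0.1554]
tool_rot: [1.0, 0.008, -0.002, -0.001]
ft_force: [0.4, 0.3, -2.0]
grip_width: 0.0638
grip_force: 35.6
```

Emit:
{"api": "send_rows", "payload": {
  "moves": [0.5,-0.5,-3,0,0,0,0,0.5,-1,-5.5,0,0,0,0,0.5,-1.5,-7.5,0,0,0,0,0.5,-1.5,-9,0,0,0,0,0.5,-1.5,-9,0,0,0,0]
}}

```text
time: 10.73
position: [0.5164, -0.151, 0.1556]
tool_rot: [1.0, 0.006, -0.001, -0.0]
ft_force: [0.1, -0.4, -1.4]
grip_width: 0.0642
grip_force: 35.6
```

```bash
python3 - <<'E'
from h import *
st(); c,r,t=grab("scene"); cv2.imwrite("pics/s4.png",c["pixels"])
P=cloud(c,r,t).reshape(-1,3)
E
```

```text
t 10.7333 pos [ 0.5164 -0.151   0.1556] yang -1.5587 tilt [-0.0019  0.0002] F [ 0.1 -0.4 -1.4] w 0.0642 35.6 q [-0.49  0.53  1.73 -0.    0.89  1.07]
```

View pics/s4.png

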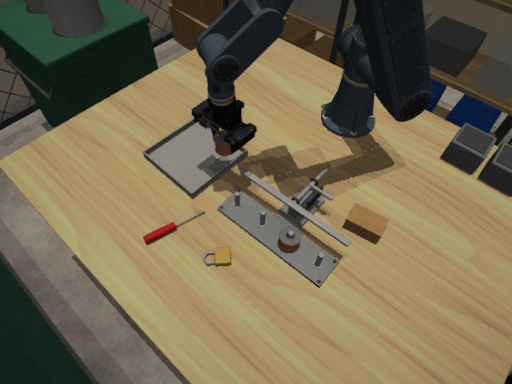

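The scene view shows the reel held at (228,148) and the tray unmoved with corners (145,155), (197,118), (246,153) and (192,193).

Emit:
{"api": "send_rows", "payload": {
  "moves": [0.5,-0.6,-4,0,0,0,0,0.5,-1.2,-8,0,0,0,0,0.5,-1.8,-12,0,0,0,0,0.5,-2.4,-15.5,0,0,0,0,0.5,-2.6,-18,0,0,0,0]
}}

```text
time: 11.2
position: [0.4904, -0.3296, 0.1561]
tool_rot: [1.0, 0.008, -0.001, -0.001]
ft_force: [-0.0, -0.2, -1.6]
grip_width: 0.0642
grip_force: 35.6
```

Emit:
{"api": "send_rows", "payload": {
  "moves": [0.5,0,-0.9,-1,0,0,0,0.5,0,-0.9,-4,0,0,0,0.5,0,-0.9,-7,0,0,0,0.5,0,-0.9,-8.5,0,0,0,0.5,0,-0.9,-8.5,0,0,0]
}}

```text
time: 11.62
position: [0.4884, -0.3324, 0.0672]
tool_rot: [1.0, 0.008, -0.004, -0.005]
ft_force: [-0.6, 1.7, -2.7]
grip_width: 0.0642
grip_force: 35.6
```

Emit:
{"api": "send_rows", "payload": {
  "moves": [0.5,0,0,-0.5,0,0,0,0.5,0,0,-1,0,0,0,0.5,0,0,-1,0,0,0,0.5,0,0,-1,0,0,0]
}}

```text
time: 11.95
position: [0.4918, -0.3372, 0.0632]
tool_rot: [1.0, 0.008, 0.0, 0.0]
ft_force: [-0.1, -0.2, -3.0]
grip_width: 0.0637
grip_force: 35.6
```

```bash
python3 - <<'E'
from h import *
st(); c,r,t=grab("scene"); P=cloud(c,r,t); c=c["pixels"]; cv2.imwrite("pics/s5.png",cv2.resize(c[90:210,130:260],None,fx=4,fy=4,interpolation=cv2.INTER_CUBIC))
for p in [(145,155),(197,118),(192,193)]: print(p,P[p[1]-1:p[1]+2,p[0]-1:p[0]+2].reshape(-1,3)[4])
E
```

```text
t 11.95 pos [ 0.4918 -0.3372  0.0632] yang -1.5545 tilt [ 0.001  -0.0008] F [-0.1 -0.2 -3. ] w 0.0637 35.6 q [-0.79  0.73  1.63  0.    0.78  0.77]
(145, 155) [ 0.64786191 -0.42890714  0.00074626]
(197, 118) [ 0.50196473 -0.28791605  0.16252053]
(192, 193) [ 0.6512712  -0.17645876  0.00919089]
```

View pics/s5.png

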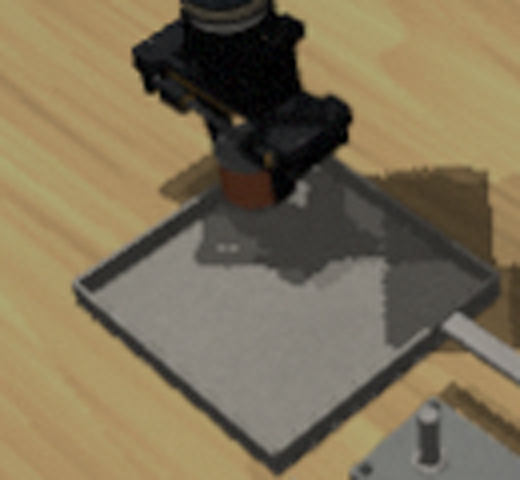

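The crop shows the reel above the tray floor, inside the walls, at crop pixel (250,185). I'll lower it.

Emit:
{"api": "send_rows", "payload": {
  "moves": [0.5,0,0,-1,0,0,0,0.5,0,0,-2,0,0,0,0.5,0,0,-2.6,0,0,0,0.5,0,0,-2.9,0,0,0,0.5,0,0,-3.1,0,0,0]
}}

```text
time: 12.42
position: [0.4942, -0.3361, 0.0437]
tool_rot: [1.0, 0.008, 0.003, 0.002]
ft_force: [-11.2, 25.0, 86.1]
grip_width: 0.0684
grip_force: 61.4
```

Emit:
{"api": "send_rows", "payload": {
  "moves": [0.5,0,0,0,0,0,0,0.5,0,0,0,0,0,0]
}}

```text
time: 12.58
position: [0.4942, -0.3361, 0.0438]
tool_rot: [1.0, 0.008, 0.004, 0.002]
ft_force: [-8.7, 22.8, 71.0]
grip_width: 0.0681
grip_force: 55.1
```

Emit:
{"api": "send_rows", "payload": {
  "moves": [0.5,0,0,0.6,0,0,0,0.5,0,0,1.2,0,0,0,0.5,0,0,1.2,0,0,0]
}}

```text
time: 12.83
position: [0.4925, -0.338, 0.0459]
tool_rot: [1.0, 0.008, 0.002, 0.002]
ft_force: [2.1, 4.9, 15.4]
grip_width: 0.0682
grip_force: 36.9
```

```bash
python3 - <<'E'
from h import *
st(); c,r,t=grab("scene"); c=c["pixels"]; A=cv2.resize(c[90:210,130:260],None,fx=4,fy=4,interpolation=cv2.INTER_CUBIC)
c,r,t=grab("wrist"); P=cloud(c,r,t); np.save("w6.npy",P); w=c["pixels"][:250]; 
A=A[:390]; w=cv2.resize(w,(int(512*390/250),390))[:,120:400]
cv2.imwrite("pics/s6.png",np.hstack([A,w]))
E
```

```text
t 12.8333 pos [ 0.4925 -0.338   0.0459] yang -1.5546 tilt [ 0.0036 -0.0035] F [ 2.1  4.9 15.4] w 0.0682 36.9 q [-0.79  0.76  1.64  0.    0.74  0.77]
```

View pics/s6.png

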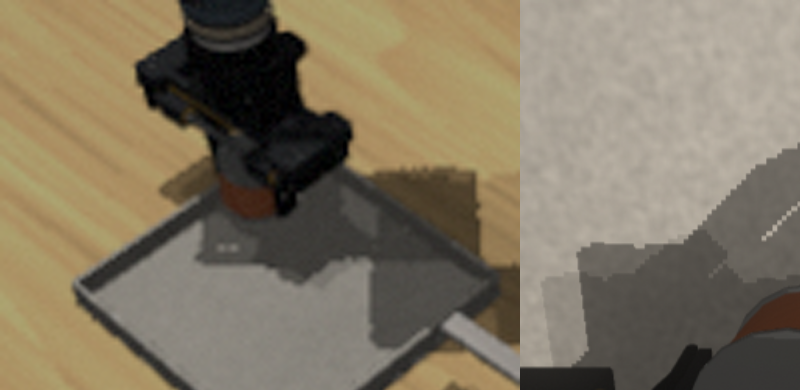

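Emit:
{"api": "send_rows", "payload": {
  "moves": [0.75,0,0,0.2,0,0,0,0.75,0,0,0.2,0,0,0,0.8,0,0,0.2,0,0,0,0.85,0,0,0.2,0,0,0,1,0,0,0.2,0,0,0]
}}

```text
time: 13.35
position: [0.4908, -0.3372, 0.0445]
tool_rot: [1.0, 0.008, -0.001, -0.001]
ft_force: [0.3, 1.2, 0.4]
grip_width: 0.0751
grip_force: 0.5
```

Emit:
{"api": "send_rows", "payload": {
  "moves": [1,0,0,0,0,0,0,1,0,0,0,0,0,0,1,0,0,2,0,0,0,1,0,0,6,0,0,0,1,0,0,10,0,0,0]
}}

```text
time: 13.77
position: [0.4898, -0.3366, 0.1443]
tool_rot: [1.0, 0.008, -0.002, -0.002]
ft_force: [0.5, -0.9, -0.1]
grip_width: 0.0866
grip_force: 0.0
```

Emit:
{"api": "send_rows", "payload": {
  "moves": [1,0,3,0,0,0,0,1,0.5,7,0,0,0,0,1,1,11,0,0,0,0,1,1.5,15,0,0,0,0,1,2,18,0,0,0,0]
}}

```text
time: 14.18
position: [0.5102, -0.1546, 0.1452]
tool_rot: [1.0, 0.008, -0.001, -0.001]
ft_force: [0.6, -0.4, 0.2]
grip_width: 0.0871
grip_force: 0.0
```

```bash
python3 - <<'E'
from h import *
st()
c,r,t=grab("top"); cv2.imwrite("pics/t7.png",c["pixels"])
for n in("scene","top"):
    c,r,t=grab(n);P=cloud(c,r,t).reshape(-1,3)
    m=(P[:,2]>.04)&(P[:,2]<.085)&(P[:,1]<-.24)&(P[:,1]>-.45)&(P[:,0]>.38)&(P[:,0]<.68); q=P[m]; print(n,len(q),np.percentile(q,[2,50,98],axis=0).round(4))
E
```

```text
t 14.1833 pos [ 0.5102 -0.1546  0.1452] yang -1.5549 tilt [-0.0017  0.0012] F [ 0.6 -0.4  0.2] w 0.0871 0.0 q [-0.5   0.54  1.75  0.    0.86  1.05]
scene 253 [[ 0.4662 -0.3492  0.0414]
 [ 0.496  -0.3255  0.0604]
 [ 0.524  -0.2979  0.0753]]Traceback (most recent call last):
  File "<stdin>", line 6, in <module>
    return _quantile_unchecked(
        a, q, axis, out, overwrite_input, method, keepdims, weights)
    return _ureduce(a,
                    func=_quantile_ureduce_func,
    ...<5 lines>...
                    overwrite_input=overwrite_input,
                    method=method)
    r = func(a, **kwargs)
    result = _quantile(arr,
                       quantiles=q,
    ...<2 lines>...
                       out=out,
                       weights=wgt)
    slices_having_nans = np.isnan(arr[-1, ...])
                                  ~~~^^^^^^^^^
IndexError: index -1 is out of bounds for axis 0 with size 0
```

View pics/t7.png

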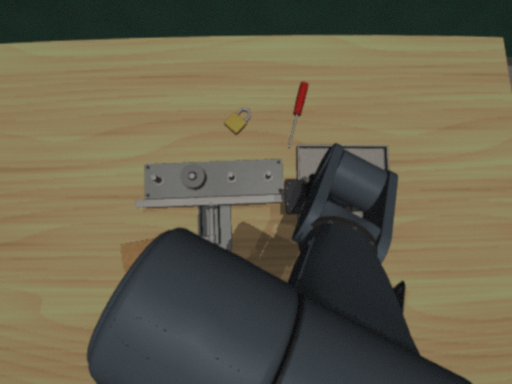

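The top view shows the tray was knocked about 4 cm toward +y, its left edge now at 296 instead of 312. I'll move the arm away and look at the reel.

Emit:
{"api": "send_rows", "payload": {
  "moves": [1,0.8,3.5,0.6,0,0,0,1,1.6,7,1.2,0,0,0,1,2.4,10.5,1.8,0,0,0,1,3.2,14,2.4,0,0,0,1,4,17.5,3,0,0,0]
}}

```text
time: 14.75
position: [0.5522, 0.0174, 0.1756]
tool_rot: [1.0, 0.007, 0.0, 0.0]
ft_force: [0.8, 0.1, 0.0]
grip_width: 0.0874
grip_force: 0.0
```

Emit:
{"api": "send_rows", "payload": {
  "moves": [1,0.8,3.5,0,0,0,0,1,1.6,7,0,0,0,0,1,2.4,10.5,0,0,0,0,1,3.2,13.5,0,0,0,0,1,3.7,15,0,0,0,0]
}}

```text
time: 15.17
position: [0.5898, 0.1697, 0.1754]
tool_rot: [1.0, 0.008, 0.001, -0.0]
ft_force: [0.4, 0.4, 0.7]
grip_width: 0.0872
grip_force: 0.0
```

```bash
python3 - <<'E'
from h import *
st()
for n in("scene","top"):
    c,r,t=grab(n);P=cloud(c,r,t); np.save(f"{n}8.npy",P); P=P.reshape(-1,3)
    m=(P[:,2]>.036)&(P[:,2]<.085)&(P[:,1]<-.2)&(P[:,1]>-.45)&(P[:,0]>.38)&(P[:,0]<.68); q=P[m]; print(n,len(q),np.percentile(q,[2,50,98],axis=0).round(4) if len(q) else 0)
    if n=="scene": A=cv2.resize(c["pixels"][90:210,130:260],(520,480),interpolation=cv2.INTER_CUBIC)
    else:
        B=cv2.resize(c["pixels"][130:250,280:410][:, :70],(280,480),interpolation=cv2.INTER_CUBIC); print("tray");
        B=cv2.resize(c["pixels"][130:250,280:400],(280,280),interpolation=cv2.INTER_CUBIC); B=np.vstack([B,np.zeros((200,280,3),np.uint8)])
cv2.imwrite("pics/s8.png",np.hstack([A,B])); tray()
E
```

```text
t 15.1667 pos [0.5898 0.1697 0.1754] yang -1.5539 tilt [0.0018 0.0006] F [0.4 0.4 0.7] w 0.0872 0.0 q [0.1  0.58 1.52 0.   1.03 1.65]
scene 265 [[ 0.4658 -0.3487  0.0383]
 [ 0.4959 -0.3259  0.06  ]
 [ 0.5242 -0.2981  0.0764]]
top 391 [[ 0.4658 -0.3519  0.0425]
 [ 0.4935 -0.3251  0.064 ]
 [ 0.5211 -0.2987  0.0764]]
tray
tray 828 ((544.5989990234375, -245.86691284179688), (260.5467834472656, 257.84710693359375), 88.67568969726562)
```

View pics/s8.png

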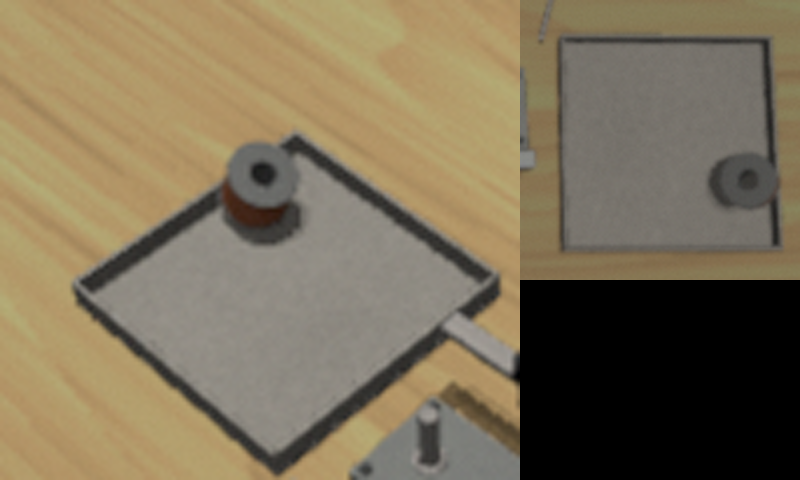

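The tray is now at (0.545, -0.246). Reel 1 is inside it but tilted against the -y wall, at crop (262,185). I'll place reel 2 first, well clear of it, then fix reel 1.

Emit:
{"api": "send_rows", "payload": {
  "moves": [1,-0.2,0.05,-3,0,0,0,1,-0.2,0.05,-6,0,0,0,1,-0.2,0.05,-9,0,0,0,1,-0.2,0.05,-11,0,0,0,1,-0.2,0.05,-11.5,0,0,0]
}}

```text
time: 15.73
position: [0.5835, 0.1652, 0.0568]
tool_rot: [1.0, 0.007, -0.004, 0.001]
ft_force: [-0.1, -0.2, -0.4]
grip_width: 0.0869
grip_force: 0.0
```

Emit:
{"api": "send_rows", "payload": {
  "moves": [1,0,0,-0.8,0,0,0,1,0,0,-1.6,0,0,0,1,0,0,-2,0,0,0,1,0,0,-2.2,0,0,0,1,0,0,-2.2,0,0,0]
}}

```text
time: 16.15
position: [0.5865, 0.1681, 0.0389]
tool_rot: [1.0, 0.008, 0.0, 0.0]
ft_force: [0.3, 0.5, -0.3]
grip_width: 0.0872
grip_force: 0.0
```

Emit:
{"api": "send_rows", "payload": {
  "moves": [0.5,0,0,0,0,0,0,0.5,0,0,0,0,0,0,0.5,0,0,0,0,0,0,0.5,0,0,0,0,0,0,0.5,0,0,0,0,0,0],
  "grip_force": 35
}}

```text
time: 16.57
position: [0.5864, 0.1686, 0.039]
tool_rot: [1.0, 0.008, 0.0, -0.0]
ft_force: [-0.8, -0.0, 2.7]
grip_width: 0.0641
grip_force: 35.0
```

Emit:
{"api": "send_rows", "payload": {
  "moves": [0.5,0,0,0,0,0,0,0.5,0,0,0,0,0,0,0.5,0,0,0,0,0,0]
}}

```text
time: 16.82
position: [0.5864, 0.1686, 0.0389]
tool_rot: [1.0, 0.008, 0.0, -0.0]
ft_force: [-0.0, 1.2, 2.9]
grip_width: 0.0639
grip_force: 35.0
```

Emit:
{"api": "send_rows", "payload": {
  "moves": [0.5,0,0,1.5,0,0,0,0.5,0,0,4,0,0,0,0.5,0,0,7,0,0,0,0.5,0,0,10,0,0,0,0.5,0,0,12,0,0,0]
}}

```text
time: 17.23
position: [0.5866, 0.168, 0.1603]
tool_rot: [1.0, 0.008, 0.001, 0.0]
ft_force: [1.2, 0.3, -2.2]
grip_width: 0.064
grip_force: 34.9
```

```bash
python3 - <<'E'
from h import *
st(); tray()
P=np.load("top8.npy").reshape(-1,3)
m=(P[:,2]>.045)&(P[:,2]<.085)&(P[:,1]<-.28)&(P[:,1]>-.42)&(P[:,0]>.45)&(P[:,0]<.54); q=P[m]
for _ in range(5):
    A=np.c_[q[:,:2],np.ones(len(q))]; k=np.linalg.lstsq(A,q[:,2],rcond=None)[0]; d=q[:,2]-A@k; q=q[abs(d)<.004]
print(k,len(q),q.min(0),q.max(0),cv2.minEnclosingCircle((q[:,:2]*1000).astype(np.float32)))
E
```

```text
t 17.2333 pos [0.5866 0.168  0.1603] yang -1.5548 tilt [ 0.0014 -0.0005] F [ 1.2  0.3 -2.2] w 0.064 34.9 q [ 0.1   0.6   1.54 -0.    1.    1.65]
tray 828 ((544.604248046875, -246.11483764648438), (261.7594299316406, 257.3312683105469), 88.90788269042969)
[-0.01351084 -0.45585174 -0.07694313] 355 [ 0.46304677 -0.35170235  0.04958433] [ 0.52252183 -0.29607442  0.07789811] ((493.18231201171875, -322.5123596191406), 30.297466278076172)
```

Emit:
{"api": "send_rows", "payload": {
  "moves": [0.5,0.2,-2,0,0,0,0,0.5,0.4,-5.5,0,0,0,0,0.5,0.6,-9,0,0,0,0,0.5,0.8,-12.5,0,0,0,0,0.5,1,-16,0,0,0,0]
}}

```text
time: 17.7
position: [0.595, 0.0069, 0.157]
tool_rot: [1.0, 0.008, -0.001, 0.0]
ft_force: [1.4, -1.0, -1.4]
grip_width: 0.0637
grip_force: 34.9
```

Emit:
{"api": "send_rows", "payload": {
  "moves": [0.5,0.1,-3.5,0,0,0,0,0.5,0.2,-7,0,0,0,0,0.5,0.3,-10.5,0,0,0,0,0.5,0.4,-13.5,0,0,0,0,0.5,0.4,-16,0,0,0,0]
}}

```text
time: 18.12
position: [0.5993, -0.1544, 0.1569]
tool_rot: [1.0, 0.007, -0.001, -0.0]
ft_force: [0.7, 0.3, -2.3]
grip_width: 0.0636
grip_force: 34.9
```

Emit:
{"api": "send_rows", "payload": {
  "moves": [0.5,0,-2.5,0,0,0,0,0.5,0,-4.5,-1,0,0,0,0.5,0,-4.8,-4,0,0,0,0.5,0,-4.8,-7,0,0,0,0.5,0,-4.8,-8.5,0,0,0]
}}

```text
time: 18.53
position: [0.597, -0.1995, 0.0687]
tool_rot: [1.0, 0.007, -0.004, -0.002]
ft_force: [-0.6, 0.0, -2.1]
grip_width: 0.0642
grip_force: 34.9
```

Emit:
{"api": "send_rows", "payload": {
  "moves": [0.5,0,0,0,0,0,0,0.5,0,0,0,0,0,0,0.5,0,0,0,0,0,0]
}}

```text
time: 18.78
position: [0.6007, -0.2, 0.0738]
tool_rot: [1.0, 0.008, 0.0, 0.0]
ft_force: [0.9, 0.2, -1.8]
grip_width: 0.0639
grip_force: 34.9
```

```bash
python3 - <<'E'
from h import *
st()
c,r,t=grab("scene"); P=cloud(c,r,t).reshape(-1,3)
# tray's near (+x) rim, -y rim
for lab,m in (("+x rim",(P[:,2]>.022)&(P[:,2]<.034)&(P[:,0]>.65)&(P[:,0]<.70)&(P[:,1]>-.36)&(P[:,1]<-.14)),("-y rim",(P[:,2]>.022)&(P[:,2]<.034)&(P[:,1]<-.355)&(P[:,1]>-.45)&(P[:,0]>.54)&(P[:,0]<.66)),("+y rim",(P[:,2]>.022)&(P[:,2]<.034)&(P[:,1]>-.135)&(P[:,1]<-.09)&(P[:,0]>.54)&(P[:,0]<.66))):
    print(lab,m.sum(),np.percentile(P[m],[5,50,95],axis=0).round(3).tolist() if m.any() else 0)
E
```

```text
t 18.7833 pos [ 0.6007 -0.2     0.0738] yang -1.5548 tilt [ 0.0007 -0.0006] F [ 0.9  0.2 -1.8] w 0.0639 34.9 q [-0.5   0.75  1.53 -0.    0.86  1.06]
+x rim 117 [[0.666, -0.348, 0.023], [0.67, -0.247, 0.03], [0.674, -0.151, 0.034]]
-y rim 53 [[0.592, -0.376, 0.022], [0.627, -0.372, 0.028], [0.657, -0.37, 0.032]]
+y rim 95 [[0.548, -0.124, 0.023], [0.602, -0.12, 0.03], [0.654, -0.117, 0.033]]
```

Emit:
{"api": "send_rows", "payload": {
  "moves": [0.5,0,0,-1,0,0,0,0.5,0,0,-2,0,0,0,0.5,0,0,-3,0,0,0,0.5,0,0,-3.5,0,0,0,0.5,0,0,-3.7,0,0,0]
}}

```text
time: 19.25
position: [0.5992, -0.1992, 0.0349]
tool_rot: [1.0, 0.008, -0.001, -0.001]
ft_force: [0.7, 0.3, -2.1]
grip_width: 0.0643
grip_force: 34.9
```

Emit:
{"api": "send_rows", "payload": {
  "moves": [0.5,0,0,-0.1,0,0,0,0.5,0,0,-0.2,0,0,0,0.5,0,0,-0.3,0,0,0,0.5,0,0,-0.4,0,0,0,0.5,0,0,-0.4,0,0,0]
}}

```text
time: 19.67
position: [0.6003, -0.1998, 0.0327]
tool_rot: [1.0, 0.008, 0.0, 0.0]
ft_force: [0.8, 0.3, -2.3]
grip_width: 0.0641
grip_force: 34.9
```

Emit:
{"api": "send_rows", "payload": {
  "moves": [0.5,0,0,-0.1,0,0,0,0.75,0,0,-0.1,0,0,0,0.9,0,0,-0.1,0,0,0,1,0,0,-0.1,0,0,0,1,0,0,-0.1,0,0,0]
}}

```text
time: 20.08
position: [0.6005, -0.1999, 0.0319]
tool_rot: [1.0, 0.008, 0.0, 0.0]
ft_force: [-0.3, -0.9, 0.6]
grip_width: 0.0778
grip_force: 0.0
```

Emit:
{"api": "send_rows", "payload": {
  "moves": [1,0,0,0,0,0,0,1,0,0,2,0,0,0,1,0,0,5,0,0,0,1,0,0,8.5,0,0,0,1,0,0,11,0,0,0]
}}

```text
time: 20.5
position: [0.6009, -0.2001, 0.1439]
tool_rot: [1.0, 0.008, 0.001, 0.001]
ft_force: [0.7, -0.3, 0.8]
grip_width: 0.087
grip_force: 0.0
```

Emit:
{"api": "send_rows", "payload": {
  "moves": [0,-1.8,-3.5,0,0,0,0,0,-3.6,-7,0,0,0,0,0,-5.4,-10.5,0,0,0,0,0,-7.2,-14,0,0,0,0,0,-9,-17.5,0,0,0,0],
  "grip_force": 10
}}

```text
time: 20.92
position: [0.5093, -0.3761, 0.1419]
tool_rot: [1.0, 0.008, 0.0, 0.0]
ft_force: [1.0, -0.8, -0.3]
grip_width: 0.0613
grip_force: 0.0
```

Emit:
{"api": "send_rows", "payload": {
  "moves": [0,-1.7,-3,0,0,0,0,0,-1.7,-3,0,0,0,0,0,-1.7,-3,-3,0,0,0,0,-1.7,-3,-5.5,0,0,0,0,-1.7,-3,-6,0,0,0]
}}

```text
time: 21.33
position: [0.491, -0.4026, 0.0779]
tool_rot: [1.0, 0.007, -0.002, -0.003]
ft_force: [-0.7, 0.7, -0.3]
grip_width: 0.0283
grip_force: 0.0
```

Emit:
{"api": "send_rows", "payload": {
  "moves": [0,0,0,0,0,0,0,0,0,0,0,0,0,0,0,0,0,0,0,0,0]
}}

```text
time: 21.58
position: [0.4943, -0.4052, 0.083]
tool_rot: [1.0, 0.008, 0.001, 0.001]
ft_force: [0.5, 1.4, -0.3]
grip_width: 0.0084
grip_force: 0.0
```

```bash
python3 - <<'E'
from h import *
st()
c,r,t=grab("scene"); cv2.imwrite("pics/s9.png",cv2.resize(c["pixels"][90:210,130:260],(520,480),interpolation=cv2.INTER_CUBIC))
P=cloud(c,r,t).reshape(-1,3)
m=(P[:,2]>.04)&(P[:,2]<.085)&(P[:,1]<-.2)&(P[:,1]>-.352)&(P[:,0]>.44)&(P[:,0]<.55);print(np.percentile(P[m],[2,50,98],axis=0).round(4))
m=(P[:,2]>.04)&(P[:,2]<.085)&(P[:,1]<-.14)&(P[:,1]>-.25)&(P[:,0]>.55)&(P[:,0]<.66);print(np.percentile(P[m],[2,50,98],axis=0).round(4))
E
```

```text
t 21.5833 pos [ 0.4943 -0.4052  0.083 ] yang -1.5544 tilt [ 0.0019 -0.0021] F [ 0.5  1.4 -0.3] w 0.0084 0.0 q [-0.86  0.74  1.51  0.    0.89  0.69]
[[ 0.4661 -0.3486  0.0416]
 [ 0.495  -0.3265  0.061 ]
 [ 0.5237 -0.2981  0.0757]]
[[ 0.5728 -0.2292  0.0409]
 [ 0.602  -0.1993  0.0565]
 [ 0.6302 -0.172   0.0603]]
```

View pics/s9.png

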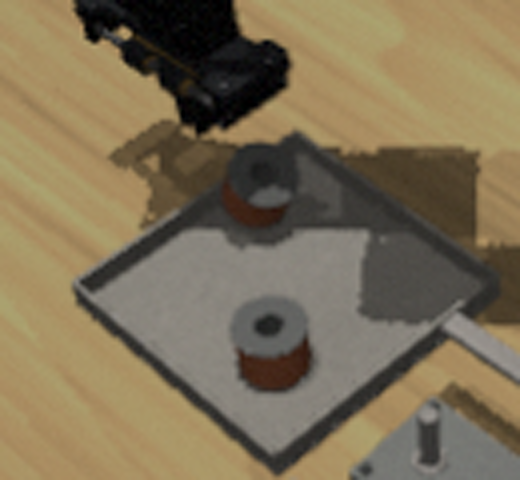

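The crop shows reel 2 flat on the tray floor at (268,340). Reel 1 is still tilted at (258,185), with the gripper just outside the wall. Now I'll nudge it +y.

Emit:
{"api": "send_rows", "payload": {
  "moves": [0,0,0,-1.2,0,0,0,0,0,0,-2.4,0,0,0,0,0,0,-3.1,0,0,0,0,0,0,-3.3,0,0,0,0,0,0,-3.3,0,0,0]
}}

```text
time: 22.05
position: [0.4925, -0.404, 0.0471]
tool_rot: [1.0, 0.008, -0.001, -0.001]
ft_force: [-0.1, 0.1, 0.4]
grip_width: 0.0003
grip_force: 0.0
```

Emit:
{"api": "send_rows", "payload": {
  "moves": [0,0,0.5,0,0,0,0,0,0,1,0,0,0,0,0,0,1.5,0,0,0,0,0,0,2,0,0,0,0,0,0,2.5,0,0,0,0]
}}

```text
time: 22.47
position: [0.4933, -0.3792, 0.0489]
tool_rot: [1.0, 0.008, 0.0, 0.0]
ft_force: [-0.5, -1.8, -0.3]
grip_width: 0.0005
grip_force: 1.0
```

Emit:
{"api": "send_rows", "payload": {
  "moves": [0,0,0.4,0,0,0,0,0,0,0.8,0,0,0,0,0,0,1.2,0,0,0,0,0,0,1.6,0,0,0,0,0,0,2,0,0,0,0]
}}

```text
time: 22.88
position: [0.4933, -0.3597, 0.0487]
tool_rot: [1.0, 0.008, 0.0, 0.0]
ft_force: [0.7, -2.5, 1.6]
grip_width: 0.0003
grip_force: 0.9
```

```bash
cat > r1.py <<'E'
from h import *
st()
c,r,t=grab("scene"); P=cloud(c,r,t).reshape(-1,3)
m=(P[:,2]>.04)&(P[:,2]<.085)&(P[:,1]<-.22)&(P[:,1]>-.341)&(P[:,0]>.44)&(P[:,0]<.55);print(np.percentile(P[m],[2,50,98],axis=0).round(4))
cv2.imwrite("pics/s10.png",cv2.resize(c["pixels"][90:210,130:260],(520,480),interpolation=cv2.INTER_CUBIC))
E
python3 r1.py
```

```text
t 22.8833 pos [ 0.4933 -0.3597  0.0487] yang -1.5551 tilt [ 0.0003 -0.0005] F [ 0.7 -2.5  1.6] w 0.0003 0.9 q [-0.81  0.76  1.6  -0.    0.78  0.74]
[[ 0.4694 -0.3292  0.0436]
 [ 0.5065 -0.2988  0.0589]
 [ 0.5267 -0.279   0.0751]]
```

Emit:
{"api": "send_rows", "payload": {
  "moves": [0,0,0.4,0,0,0,0,0,0,0.8,0,0,0,0,0,0,1.2,0,0,0,0,0,0,1.2,0,0,0,0,0,0,1.2,0,0,0,0]
}}

```text
time: 23.35
position: [0.493, -0.3471, 0.0484]
tool_rot: [1.0, 0.008, -0.0, -0.0]
ft_force: [0.6, -1.1, -0.7]
grip_width: 0.0005
grip_force: 0.5
```

Emit:
{"api": "send_rows", "payload": {
  "moves": [0,0,-1,0,0,0,0,0,0,-2,0.5,0,0,0,0,0,-3,3,0,0,0,0,0,-3,7,0,0,0,0,0,-3,10,0,0,0]
}}

```text
time: 23.77
position: [0.4933, -0.3799, 0.1505]
tool_rot: [1.0, 0.007, 0.0, 0.0]
ft_force: [0.6, -0.5, 0.1]
grip_width: 0.0008
grip_force: 0.0
```

```bash
python3 r1.py
```

```text
t 23.7667 pos [ 0.4933 -0.3799  0.1505] yang -1.5568 tilt [ 0.001  -0.0008] F [ 0.6 -0.5  0.1] w 0.0008 0.0 q [-0.84  0.63  1.52  0.    1.    0.72]
[[ 0.4632 -0.3397  0.041 ]
 [ 0.494  -0.3101  0.0551]
 [ 0.5208 -0.284   0.0586]]
```

View pics/s10.png

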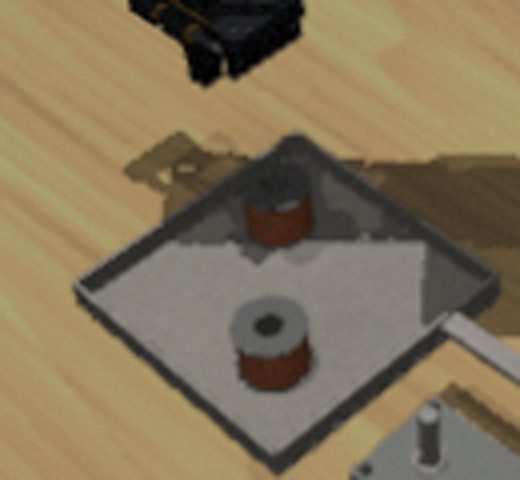

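Both reels now stand flat on the tray floor, at crop (278,205) and (268,340). Next I'll return to the handle.

Emit:
{"api": "send_rows", "payload": {
  "moves": [0.5,-0.37,2.78,1.5,0,0,0.0787,0.5,-0.74,5.56,3,0,0,0.157,0.5,-1.11,8.34,4.5,0,0,0.236,0.5,-1.48,11.12,6,0,0,0.315,0.5,-1.85,13.9,7,0,0,0.3935]
}}

```text
time: 24.23
position: [0.475, -0.2389, 0.2203]
tool_rot: [0.979, 0.204, 0.001, 0.001]
ft_force: [-0.1, 0.5, 0.4]
grip_width: 0.026
grip_force: 0.0
```

Emit:
{"api": "send_rows", "payload": {
  "moves": [0.5,-0.37,2.78,0.3,0,0,0.0787,0.5,-0.74,5.56,0.6,0,0,0.157,0.5,-1.11,8.34,0.9,0,0,0.236,0.5,-1.48,11.12,1.2,0,0,0.315,0.5,-1.85,13.9,1.5,0,0,0.3935]
}}

```text
time: 24.65
position: [0.4563, -0.0993, 0.2342]
tool_rot: [0.92, 0.392, 0.0, 0.0]
ft_force: [0.4, 1.0, 0.1]
grip_width: 0.0428
grip_force: 0.0
```

Emit:
{"api": "send_rows", "payload": {
  "moves": [0.5,-0.37,2.78,0,0,0,0.0787,0.5,-0.74,5.56,0,0,0,0.157,0.5,-1.11,8.34,0,0,0,0.236,0.5,-1.48,11.12,0,0,0,0.315,0.5,-1.85,13.9,0,0,0,0.3935]
}}

```text
time: 25.07
position: [0.4381, 0.0398, 0.2341]
tool_rot: [0.826, 0.564, 0.0, 0.0]
ft_force: [1.3, 1.3, -0.3]
grip_width: 0.0433
grip_force: 0.0
```

Emit:
{"api": "send_rows", "payload": {
  "moves": [0.5,-0.37,2.78,0,0,0,0.0787,0.5,-0.74,5.56,0,0,0,0.157,0.5,-1.11,8.34,0,0,0,0.236,0.5,-1.48,11.12,0,0,0,0.315,0.5,-1.85,13.9,0,0,0,0.3935]
}}

```text
time: 25.48
position: [0.4197, 0.1792, 0.234]
tool_rot: [0.699, 0.715, 0.0, 0.0]
ft_force: [0.1, 0.3, 0.5]
grip_width: 0.0438
grip_force: 0.0
```

Emit:
{"api": "send_rows", "payload": {
  "moves": [0.5,0,0,0,0,0,0,0.5,0,0,0,0,0,0,0.5,0,0,0,0,0,0]
}}

```text
time: 25.73
position: [0.4197, 0.1777, 0.2337]
tool_rot: [0.701, 0.714, 0.0, 0.0]
ft_force: [-0.9, -0.8, 0.2]
grip_width: 0.0437
grip_force: 0.0
```

```bash
cat > r2.py <<'E'
from h import *
L,c=bar()
for s in(.165,.095):
    m=(L[:,2]>.06)&(L[:,2]<.16)&(abs(L[:,0]+s)<.02)&(L[:,1]>.045)&(L[:,1]<.085); print("sleeve",m.sum(),np.percentile(L[m],[3,50,97],axis=0).round(4) if m.any() else 0)
E
python3 r2.py
```

```text
t 25.7333 pos [0.4197 0.1777 0.2337] yang 0.0183 tilt [ 0.0005 -0.0004] F [-0.9 -0.8  0.2] w 0.0437 0.0 q [ 0.15  0.31  1.84 -0.    0.99  0.14]
bar x [-0.0788723  -0.0698163  -0.06023221] 2524
sleeve 533 [[-0.1706  0.0469  0.0871]
 [-0.1638  0.0642  0.092 ]
 [-0.1568  0.0804  0.094 ]]
sleeve 247 [[-0.0792  0.0466  0.0835]
 [-0.078   0.066   0.0901]
 [-0.0752  0.0839  0.092 ]]
```

Emit:
{"api": "send_rows", "payload": {
  "moves": [0.5,0,0,-4,0,0,0,0.5,0,0,-8,0,0,0,0.5,0,0,-11.5,0,0,0,0.5,0,0,-14,0,0,0,0.5,0,0,-15.1,0,0,0]
}}

```text
time: 26.2
position: [0.418, 0.1764, 0.0796]
tool_rot: [0.702, 0.713, -0.002, -0.002]
ft_force: [0.0, -0.7, -0.3]
grip_width: 0.0438
grip_force: 0.0
```

Emit:
{"api": "send_rows", "payload": {
  "moves": [0.1,0,0,0,0,0,0,0.1,0,0,0,0,0,0,0.1,0,0,0,0,0,0,0.1,0,0,0,0,0,0,0.1,0,0,0,0,0,0],
  "grip_force": 15
}}

```text
time: 26.62
position: [0.4201, 0.1782, 0.0837]
tool_rot: [0.701, 0.714, 0.001, 0.001]
ft_force: [-0.9, 0.9, 0.6]
grip_width: 0.0179
grip_force: 0.0
```

Emit:
{"api": "send_rows", "payload": {
  "moves": [0.1,0,0,0,0,0,0,0.1,0,0,0,0,0,0,0.1,0,0,0,0,0,0,0.1,0,0,0,0,0,0]
}}

```text
time: 26.95
position: [0.4209, 0.1783, 0.0835]
tool_rot: [0.7, 0.714, 0.002, 0.001]
ft_force: [2.0, -2.7, 5.6]
grip_width: 0.0142
grip_force: 15.0
```

Emit:
{"api": "send_rows", "payload": {
  "moves": [0.1,0,-0.07,0.93,0,0,0,0.1,0,-0.28,1.85,0,0,0,0.1,0,-0.62,2.72,0,0,0,0.1,0,-1.1,3.53,0,0,0,0.1,0,-1.68,4.27,0,0,0]
}}

```text
time: 27.37
position: [0.4211, 0.1619, 0.1266]
tool_rot: [0.7, 0.714, 0.002, 0.001]
ft_force: [5.3, 0.5, -4.2]
grip_width: 0.0148
grip_force: 15.0
```

Emit:
{"api": "send_rows", "payload": {
  "moves": [0.1,0,-0.2,0.2,0,0,0,0.1,0,-0.42,0.42,0,0,0,0.1,0,-0.42,0.42,0,0,0]
}}

```text
time: 27.62
position: [0.4212, 0.1577, 0.1307]
tool_rot: [0.701, 0.713, 0.002, 0.001]
ft_force: [4.9, 2.3, -0.7]
grip_width: 0.0145
grip_force: 15.0
```

Emit:
{"api": "send_rows", "payload": {
  "moves": [0.1,1.4,0.02,0,0,0,0,0.1,2.8,0.05,0,0,0,0,0.1,4.2,0.07,0,0,0,0,0.1,5.6,0.1,0,0,0,0,0.1,6.7,0.12,0,0,0,0]
}}

```text
time: 28.03
position: [0.4844, 0.1595, 0.1299]
tool_rot: [0.701, 0.714, -0.001, -0.002]
ft_force: [-2.2, 3.6, 4.6]
grip_width: 0.0149
grip_force: 15.0
```

Emit:
{"api": "send_rows", "payload": {
  "moves": [0.1,0.15,0,0,0,0,0,0.1,0.15,0,0,0,0,0,0.1,0.15,0,0,0,0,0]
}}

```text
time: 28.28
position: [0.4871, 0.1594, 0.13]
tool_rot: [0.701, 0.714, 0.001, -0.001]
ft_force: [0.9, 4.9, 5.5]
grip_width: 0.0146
grip_force: 15.0
```

```bash
python3 -c "
from h import *
bar()"
```

```text
t 28.2833 pos [0.4871 0.1594 0.13  ] yang 0.0184 tilt [0.0001 0.0017] F [0.9 4.9 5.5] w 0.0146 15.0 q [0.1  0.54 1.81 0.   0.79 0.08]
bar x [-0.01315333 -0.00436834  0.0053958 ] 4877
```

Emit:
{"api": "send_rows", "payload": {
  "moves": [0.1,0.15,0,0,0,0,0,0.1,0.3,0,0,0,0,0,0.1,0.3,0,0,0,0,0]
}}

```text
time: 28.58
position: [0.4886, 0.1595, 0.1299]
tool_rot: [0.701, 0.714, -0.0, -0.002]
ft_force: [-1.4, 6.6, 7.1]
grip_width: 0.0145
grip_force: 15.0
```

```bash
python3 -c "
from h import *
bar()"
```

```text
t 28.5833 pos [0.4886 0.1595 0.1299] yang 0.0184 tilt [-0.0028  0.0017] F [-1.4  6.6  7.1] w 0.0145 15.0 q [0.1  0.54 1.81 0.   0.79 0.08]
bar x [-0.01171113 -0.0028225   0.00683089] 4905
```

Back at the initial position (bar at -2.8 mm, against about -2.5 mm at the start). Lowering along the arc.

Emit:
{"api": "send_rows", "payload": {
  "moves": [0.1,0,0.45,-0.45,0,0,0,0.1,0,1.05,-1.15,0,0,0,0.1,0,1.5,-1.95,0,0,0,0.1,0,1.83,-2.8,0,0,0,0.1,0,2.03,-3.7,0,0,0]
}}

```text
time: 29.05
position: [0.4888, 0.1787, 0.0912]
tool_rot: [0.7, 0.714, -0.002, -0.001]
ft_force: [-0.6, -2.2, 0.9]
grip_width: 0.0144
grip_force: 15.0
```

Emit:
{"api": "send_rows", "payload": {
  "moves": [0.1,0,0.03,-0.4,0,0,0,0.1,0,0.05,-0.9,0,0,0,0.1,0,0.05,-1,0,0,0]
}}

```text
time: 29.3
position: [0.4911, 0.1793, 0.0829]
tool_rot: [0.7, 0.714, 0.0, 0.0]
ft_force: [-3.2, -0.5, 16.5]
grip_width: 0.0148
grip_force: 15.0
```

```bash
python3 r2.py
```

```text
t 29.3 pos [0.4911 0.1793 0.0829] yang 0.019 tilt [0.0004 0.0001] F [-3.2 -0.5 16.5] w 0.0148 15.0 q [0.14 0.63 1.81 0.   0.69 0.12]
bar x [-0.00910505 -0.00054342  0.00923839] 8891
sleeve 1614 [[-0.1736  0.0648  0.1396]
 [-0.1727  0.0756  0.1462]
 [-0.1718  0.084   0.1529]]
sleeve 3843 [[-0.1089  0.0563  0.0736]
 [-0.0941  0.0744  0.0951]
 [-0.0788  0.0813  0.1485]]
```

Emit:
{"api": "send_rows", "payload": {
  "moves": [0.3,0,0,0,0,0,0,0.4,0,0,0,0,0,0,0.4,0,0,0,0,0,0,0.4,0,0,0,0,0,0]
}}

```text
time: 29.68
position: [0.4907, 0.1792, 0.082]
tool_rot: [0.7, 0.714, -0.0, -0.0]
ft_force: [-0.5, -0.3, 0.1]
grip_width: 0.0317
grip_force: 0.0
```

Emit:
{"api": "send_rows", "payload": {
  "moves": [0.4,0,0,2,0,0,0,0.4,0,0,5,0,0,0,0.4,0,0,9,0,0,0,0.4,0,0,13,0,0,0,0.4,0,0,15,0,0,0]
}}

```text
time: 30.1
position: [0.4926, 0.1796, 0.2365]
tool_rot: [0.7, 0.714, 0.003, 0.002]
ft_force: [0.4, -0.4, -0.1]
grip_width: 0.0345
grip_force: 0.0
```

Emit:
{"api": "send_rows", "payload": {
  "moves": [0.4,0,0,0,0,0,0,0.4,0,0,0,0,0,0,0.4,0,0,0,0,0,0]
}}

```text
time: 30.35
position: [0.4897, 0.1791, 0.2313]
tool_rot: [0.7, 0.714, -0.001, -0.001]
ft_force: [-0.9, -0.0, -0.1]
grip_width: 0.0349
grip_force: 0.0
```

```bash
python3 r2.py; python3 - <<'E'
from h import *
c,r,t=grab("scene"); cv2.imwrite("pics/s11.png",c["pixels"])
P=cloud(c,r,t).reshape(-1,3)
for a,b,x0,x1 in((-.36,-.27,.44,.55),(-.25,-.14,.55,.66)):
    m=(P[:,2]>.04)&(P[:,2]<.085)&(P[:,1]<b)&(P[:,1]>a)&(P[:,0]>x0)&(P[:,0]<x1);print(np.percentile(P[m],[2,50,98],axis=0).round(4).tolist())
E
```

```text
t 30.35 pos [0.4897 0.1791 0.2313] yang 0.0189 tilt [-0.0023 -0.0003] F [-0.9 -0.  -0.1] w 0.0349 0.0 q [ 0.14  0.4   1.69 -0.    1.05  0.12]
bar x [-0.00881963  0.00029355  0.0098263 ] 2553
sleeve 0 0
sleeve 536 [[-0.1009  0.0466  0.0874]
 [-0.0941  0.064   0.092 ]
 [-0.0872  0.0805  0.0939]]
[[0.4637, -0.3423, 0.0404], [0.4938, -0.3111, 0.0553], [0.5209, -0.284, 0.0583]]
[[0.5721, -0.2284, 0.0421], [0.6024, -0.1985, 0.0566], [0.63, -0.1717, 0.0601]]
```

View pics/s11.png

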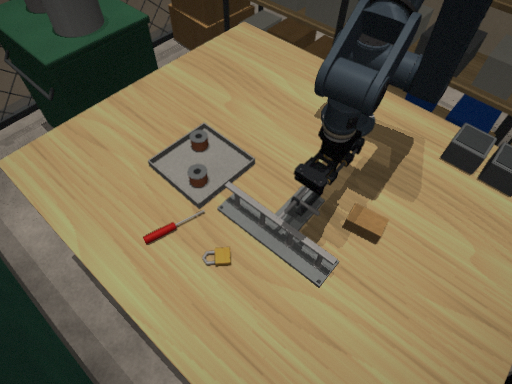

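The image shows both reels flat in the tray at (199,140) and (198,175), and the bar back over the empty posts. The bar reads x≈0, the handle is level (sleeve top at 94 mm), and the other objects are untouched. Handing in.

```bash
python3 -c "
from h import *
print(workorder.hand_in())"
```

```text
the job is handed in; nothing more can be done
None
```

Job handed in, with no verdict returned: both reels are flat in the tray, and the rack is bolted with the handle down in its front notch; reel 1 first landed tilted on the wall because the tray was knocked, pressing with up to 86 N at the wrist, and I nudged it flat.

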